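Take the amber filter out of the microscope's filter housing and present it

ROBOT

A 6-joint arm with a two-finger parallel gripper is mounted at the origin on the work surface. World frame = base frame: x ahead of the robot, y to its left, z up, the work surface at z = 0. Lengths are in m, angles in degrees, forces in N, time in s.
With the tool pointing down it reaches from about 0.325 to 0.9 m from the base axis. Payload 6.1 kg.
Tool frame: the origin (TCP) lies midway between the tips of the shut fingers; the grasp point (between the pads) lies 19 mm behind it (arm.pinch_z is the distance from the TCP to the grasp point, in m); x points along the fingers, y is the direction in which the jaws open and shut, and the axes are right-handed (so a half turn about x gives the same grasp; the last joint's range is limited). The gripper opens to 85 mm and grips with 20 to 120 N. Pads are 22 mm wide; open, the fingers measure 114 mm over their backs; the gripper's body (76 mm by 85 mm) begins 54 mm behind the grasp point. The pads swing forward as they close: fully open they stand 13 mm farther back than shut.
Start: joints at [61.415, 12.628, 87.462, -0, 79.91, -7.225], TCP at [0.228, 0.582, 0.231] pointing down, gripper open.
Joint ranges: [-170.65, 170.65], [-52.31, 119.04], [5.05, 147.46], [-71.25, 251.25], [11.57, 151.72], [-153.62, 153.62]. Speed limits (degrees/s): [147.25, 147.25, 172.46, 180, 180, 180].

INTERFACE

Orientations are given as [roll, pitch, yaw] about the fixed x, y, z axes, in that order (R = Rz(yaw) Ry(pitch) Rx(roll)).
In Python, from bench import arm gives the robot as it stands.
- The arm moves only by the tool servo_tool, never from a script. Its argument "targets" is a list that holds one entry, the list of rows, each a list of 7 numbers: the shift along the tool's x, y, z as a fraction of full scale, then the turn, a rotation vector about the tool's x, y, z as a fraction of full scale, then the opening, from 0 (shut) to 1 (fully open). In form: [[[x, y, z, ax, ay, az, hand], ...]]. A call has exactly 8 rows; each row is the pose to reach, as a shift and turn from the pose measured when the call began, along the tool's axes at that moment; what a row does not reach only later rows make up. Full scale, the value 1, is 1000 mm for a shift and 60 degrees for a turn. A row lasts 1/10 s, in which the tool goes at most 50 mm and 8.59 degrees, less where a joint would pass 70% of its speed; a pose out of reach is approached as far as the arm can. A call with a number of a shift or a turn outside -1 to 1 is refused whole. A call with a gripper value outside its range is refused whole. The fingers move at their own pace and stop on an object; the grip force is fixed at half the most. Time passes only in rows, so rows that repeat a pose let the fingers close, or fill a call up. It gives the time, the measured TCP pose, the force and the opening at its end, in the units of the state.
- arm.get_obs(): the state, without advancing time (a new reading comes with each control period).
- arm.get_image(name): name is "scene" or "top" or "wrist"; returns a dict with "frame" (400x640x3 uint8, red, green, blue), "z_map" (400x640 float32, m along the optical axis (not along the pixel's ray), 0 where there is no reading), "fx", "fy", "cx", "cy" (pixels), "k1" (the pictures are not rectified: a ray, as slopes to the right and down, at radius r is drawn at 1 + k1 r^2 times it, then the intrinsics apply), "cam_to_world" (4x4, takes a point from camera to world coordinates). Camera axes: x right, y up, looking along -z (the intrinsics and any distortion apply to the point x, -y, -z); pixel columns grow to the right and rows downward; lengths in m; the calibration is good to about 2 mm. A picture is of the moment at which its call begins.
- arm.job_done(): hands the job in, once; it reports no verdict.
The state is a dict: "time_s": time; "joint_pos": joint angles; "joint_velocities": joint speeds; "joint_torque": joint torques, N m; "tcp_pos": TCP position; "orientation": TCP orientation; "force": force on the tool from outside, world axes, zero at the start; "ft_torque": the same for the moment, N m; "width": finger opening in m.
Only numpy, scipy, OpenCV 4.12 (cv2) and the standard library are available. Lean on these libraries where they do the work, as an engineer would, in place of code of your own. Each camera call takes 0.05 s, during which the arm holds its last target. There are 200 camera calls.

TASK

Lift the loose dark steel cover plate off its two pins on the white filter housing and lay it flat on the middle of the black mat, then swing the blue flap all the way up, to upright or beyond, and leave it standing open. Draw the amber filter plate (orange tab) out of its slot, leaving the grey blank plate in its own slot and everything else on the bench where it stands. Finish with the filter plate still in the gripper: keep it upright and still over the middle of the white light pad, its lower edge at least 8 cm and at most 20 cm above the pad, and do not put it down or let go.

Things in the scene. Friction and masses are not known exactly. Their poses are not given: they have to be found in the camera images.
- housing: White box fixed to the bench, 195 mm long (its x, from -100 to +95), 160 wide (y), 95 high; origin on the bench; x points away from the robot at yaw 0. Front block (x -100 to -37): flat ledge at z 95 with two steel pins, 8 mm thick, 17 mm tall, at x -62, y +52 and -52. Behind it a chamber (inside x -37 to 78, y -68 to 68, walls up to z 88) closed by the blue flap.
- rack (a point): Centre, at the slots' floor (z 6), of the black rack inside the chamber, at the housing's x 15, y 0. The rack's top is 40 mm above this point. Two slots 13 mm wide (y), 74 mm long (x), 40 mm deep, centred 28 mm to the +y and -y side of this point.
- cover: Loose dark steel cover plate, 76 (x) x 140 (y) x 6 mm, 0.16 kg, lying on the ledge over the pins with two 11 mm holes at y +52 and -52; origin at the centre of its underside. It overlaps the flap's free edge by 12 mm and so keeps it shut. On its middle a red upright grip bar, 40 mm along x, 12 mm thick in y, from z 6 to z 34.
- flap (a joint): Blue flap's angle in rad: 0 shut (level), 1.57 upright, stop at 1.75. The free edge is the one near the pins; it rises and swings over to the housing's +x. The stiff hinge (about 0.12 N m) keeps it at any angle.
- flap_hinge (a point): Middle of the flap's hinge axis, which runs along the housing's y at its x 83, y 0, z 90.5 mm. The flap's plate is 5 mm thick (its middle on the hinge axis), 148 mm wide (y), and reaches 119 mm from the hinge.
- flap_tab (a point): Middle of the yellow upright tab on the flap, 86 mm from the hinge axis towards the free edge and 20.5 mm above it when shut; turns with the flap. The tab is 24 mm along x, 10 mm thick in y, and stands 32 mm high on the flap's upper face (top 14 mm above this point, flap's face 18 mm below it).
- filter: Amber filter plate, the part wanted: black frame 70 (x) x 10 (y) x 47 mm high with an amber window, and on top of it an orange tab 36 (x) x 10 (y) mm that rises from z 47 to z 77; 0.08 kg. Origin at the centre of its lower edge, z up. Stands upright in one of the two slots, its axes along the housing's; hidden until the flap is open.
- filter_tab (a point): Point in the filter plate's orange tab, 64 mm above its lower edge, 13 mm below its top.
- blank: Grey blank plate of the same shape and size as the filter plate, standing in the other slot; must stay there.
- mat: Black rubber mat fixed to the bench beside the housing, 170 x 170 x 3 mm; origin at the centre of its underside.
- light_pad: White light pad fixed to the bench on the other side of the housing, 130 x 130 x 12 mm; origin at the centre of its underside.
- slide_box: Orange slide box, 95 x 175 x 32 mm, loose bystander; origin under its centre.
- oil_bottle: Small amber bottle, 36 mm across, 75 mm tall, loose bystander; origin under its centre.
- jar: Clear jar with blue cap, 60 mm across, 85 mm tall, loose bystander; origin under its centre.
- cup: White ceramic cup, 64 mm across, 60 mm tall, loose bystander; origin under its centre.
Things that resemble listed ones, but are neither listed nor needed, are in the scene too. Of the things shaped like the cover, the steel one is meant.

How it is judged (in metres and radians):
On the way, in this order (a step that is already met when the one before it is completed fails the run):
1. the cover plate is off its pins and lies flat and released on the mat, the flap still shut (horizontal distance between cover and mat below 0.05 m and height (world z) of cover below 0.012 m and angle between cover's own z axis and vertical below 0.1 rad and contact force between cover and the fingers below 0.1 N and value of joint flap below 0.3 rad), for 0.2 s.
2. the flap is swung open (value of joint flap above 1.4 rad), for 0.2 s.
3. the filter plate is drawn up out of the housing between the fingers, the flap standing open (z of filter in the frame of housing above 0.09 m and contact force between filter and the fingers above 0.5 N and value of joint flap above 1.3 rad), for 0.1 s.
At the end, for the whole second after the job is handed in: Filter plate held in the fingers, touching nothing else, still, upright within 0.25 rad, within 40 mm of over the pad's centre, lower edge 0.08 to 0.225 m above the bench; cover flat on the mat, within 50 mm of its centre; flap open over 1.3 rad; blank in its slot (horizontal distance between cover and mat below 0.05 m and height (world z) of cover below 0.012 m and angle between cover's own z axis and vertical below 0.1 rad and value of joint flap above 1.3 rad and horizontal distance between filter and light_pad below 0.04 m and z of filter in the frame of light_pad between 0.08 and 0.225 m and angle between filter's own z axis and vertical below 0.25 rad and linear speed of filter below 0.03 m/s and contact force between filter and the fingers above 0.5 N and contact force between filter and housing below 0.1 N and contact force between filter and light_pad below 0.1 N and z of blank in the frame of housing below 0.015 m); the arm keeps its last pose, push and grip.
It fails at once if the blank plate is drawn from its slot (z of blank in the frame of housing above 0.025 m).
It fails at once if a bystander on the bench is pushed more than 30 mm (distance of any of slide_box, oil_bottle, jar, cup from where it was at the start of the episode above 0.03 m).
It fails at once if a bottle, jar or cup is tipped (angle between any of oil_bottle, jar, cup's own z axis and vertical above 0.5 rad).
It also fails if it takes over 59 s, if anything falls off the work surface, if the arm or the gripper's body presses on something with over 40 N, if the wrist force passes 120 N, or if a joint passes its speed limit or range.

## Working session

There is one attempt and no reset: what is moved stays moved. The work goes in short steps, Python scripts to look and compute and a tool call to move; the robot and the scene stay as the last step left them, time stands still between calls to the robot, and variables do not carry over. Pictures are saved under pics/ and viewed, about 8 in all and at most 12, crops included, and the job is handed in when it is done.

Besides the shell and the picture viewer there is one more tool, called after "Emit:" as name([rows], argument=value, ...), one row to a line, values as JSON. servo_tool: Moves the arm, as the interface text tells. Shift numbers are shares of 1000 mm and turn numbers shares of 60 degrees, none past 1 either way. Its arguments: {"type":"object","properties":{"targets":{"type":"array","items":{"type":"array","items":{"type":"array","items":{"type":"number"}}}}},"required":["targets"]}

```bash
ls; mkdir -p pics
cat > h.py <<'E'
import numpy as np, cv2
from scipy.spatial.transform import Rotation as R
from bench import arm
def snap(name,fn=None):
    d=arm.get_image(name)
    if fn: cv2.imwrite('pics/'+fn,d['frame'][:,:,::-1])
    np.savez('last_'+name+'.npz',**d)
    return d
def cloud(d):
    h,w=d['z_map'].shape
    u,v=np.meshgrid(np.arange(w),np.arange(h))
    xd=(u-d['cx'])/d['fx']; yd=(v-d['cy'])/d['fy']
    x,y=xd.copy(),yd.copy()
    for _ in range(20):
        s=1+d['k1']*(x*x+y*y); x=xd/s; y=yd/s
    z=d['z_map']; P=np.stack([x*z,-y*z,-z,np.ones_like(z)],-1)
    W=(P@np.array(d['cam_to_world']).T)[...,:3]
    W[z<=0]=np.nan
    return W
def rel(target,rpy):
    "shift and turn (in full-scale units) from current pose to target world pose"
    o=arm.get_obs(); R0=R.from_euler('xyz',o['orientation'],degrees=True)
    R1=R.from_euler('xyz',rpy,degrees=True)
    s=R0.inv().apply(np.array(target)-o['tcp_pos'])
    t=(R0.inv()*R1).as_rotvec(degrees=True)/60
    return np.round(s,4),np.round(t,4)
E
python3 - <<'E'
from h import *
o=arm.get_obs(); print(o['tcp_pos'],o['orientation'],o['width'],arm.pinch_z)
a=snap('top','top0.png'); b=snap('scene','scene0.png')
for d in (a,b): print(d['fx'],d['k1'],np.round(d['cam_to_world'],3).tolist())
E
```

```text
pics
[0.22734285 0.58153745 0.23021355] [ -97.688826     89.88971085 -119.0506311 ] 0.085210200867801 0.0187
450.5054203155472 -0.04585945173533784 [[0.01, 0.989, -0.149, 0.298], [-0.999, 0.015, 0.031, -0.042], [0.032, 0.148, 0.988, 1.35], [0.0, 0.0, 0.0, 1.0]]
453.64522046143486 -0.022419403958523657 [[-0.528, -0.703, 0.476, 1.052], [0.849, -0.437, 0.298, 0.299], [-0.002, 0.561, 0.828, 1.036], [0.0, 0.0, 0.0, 1.0]]
```

View pics/top0.png

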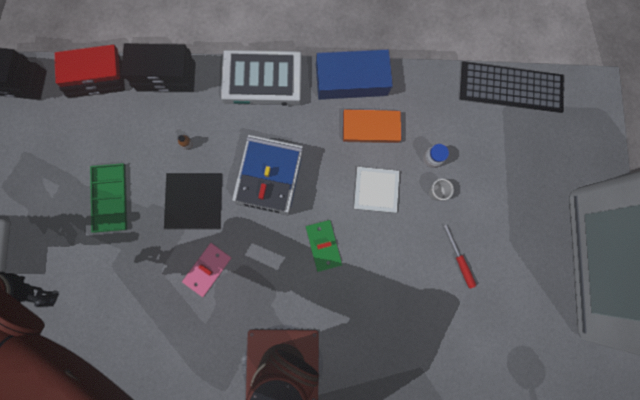

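View pics/scene0.png

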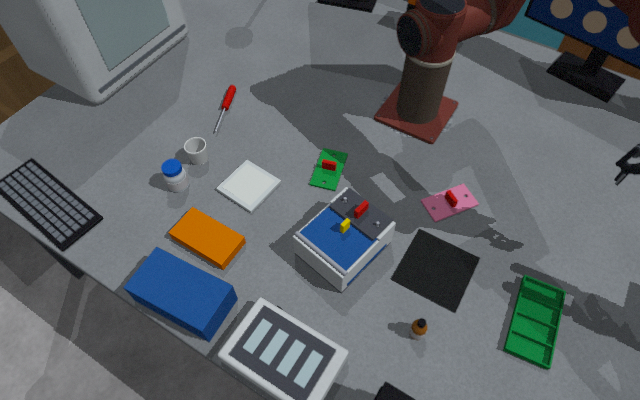

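Top view: the dark steel cover, with its red bar at (263,190), lies on the white housing next to the blue flap and its yellow tab at (268,171). The similar plates are green at (324,245) and pink at (206,270). Neither is steel or on the pins. The mat is at (193,201) and the light pad at (377,190). I'll measure these and confirm with an enlarged crop.

Run:
```python
from h import *
a=dict(np.load('last_top.npz')); b=dict(np.load('last_scene.npz'))
for n,d in (('top',a),('scene',b)):
    W=cloud(d); f=d['frame'].astype(int); r,g,bl=f[...,0],f[...,1],f[...,2]
    X,Y,Z=W[...,0],W[...,1],W[...,2]
    roi=(X>0.35)&(X<0.75)&(Y>-0.35)&(Y<0.35)
    def rect(m,name):
        k=cv2.morphologyEx(m.astype(np.uint8),cv2.MORPH_OPEN,np.ones((2,2)))
        nn,l,s,c=cv2.connectedComponentsWithStats(k)
        if nn<2: print(n,name,'none');return
        i=1+np.argmax(s[1:,4]); q=W[l==i]; rc=cv2.minAreaRect((q[:,:2]*1000).astype(np.float32))
        print(n,name,s[i,4],'px',np.round(c[i]),'rect',np.round(rc[0],1),np.round(rc[1],1),round(rc[2],1),'z',np.round(np.nanpercentile(q[:,2],[5,50,95])*1000,1))
    hs=roi&(Z>0.05)&(Z<0.14)&(Y<0.2)&(Y>-0.1)
    rect(roi&(Z>0.105)&(r>110)&(g<60)&(bl<60),'bar')
    rect(roi&(Z>0.08)&(r>130)&(g>110)&(bl<90),'ytab')
    rect(hs&(bl>r*1.6)&(bl>60),'flap')
    rect(hs&(abs(r-bl)<25)&(r<80)&(Z>.09),'cover')
    rect(hs&(Z>0.08),'housing-top')
    rect((X>.3)&(X<.7)&(Y>.1)&(Y<.4)&(Z<0.012)&(Z>-0.01)&(r<40)&(abs(r-bl)<12),'mat')
    rect((X>.4)&(X<.7)&(Y>-.4)&(Y<-.05)&(r>140)&(bl>140)&(Z<.03),'pad')
    rect(roi&(Z>-0.02)&(Y<0)&(r>150)&(g<140)&(bl<60)&(X>.5),'slidebox')
c1=a['frame'][120:230,150:410]; c2=b['frame'][170:300,270:400]
c1=cv2.resize(c1,None,fx=3,fy=3,interpolation=cv2.INTER_CUBIC)
c2=cv2.resize(c2,(330,330),interpolation=cv2.INTER_CUBIC)
im=np.zeros((330,780+0,3),np.uint8); im[:, :780]=c1
cv2.imwrite('pics/crop1.png',np.vstack([im[:,:780], np.hstack([c2,np.zeros((330,450,3),np.uint8)])[:260]])[:,:,::-1])
```

```text
top bar 63 px [263. 192.] rect [488.7  61.1] [ 9.2 39.6] 77.8 z [ 99.9 128.3 132.6]
top ytab 32 px [268. 171.] rect [547.1  48.7] [ 6.8 27.2] 78.8 z [ 91.4 124.6 128.4]
top flap 1667 px [271. 163.] rect [572.7  41.8] [143.7 101.2] 78.2 z [89.3 93.6 98.3]
top cover 1173 px [264. 193.] rect [486.9  57.8] [137.2  74.6] 78.8 z [ 96.5 101.6 105.8]
top housing-top 3829 px [268. 175.] rect [552.1  49.4] [158.2 208.6] 78.0 z [ 87.3  95.7 105.7]
top mat none
top pad 1775 px [377. 190.] rect [ 515.7 -278.2] [131.6 128.7] 85.2 z [ 6.8 12.5 17.3]
top slidebox 1473 px [373. 127.] rect [ 706.9 -266.5] [181.1  74.7] 81.2 z [27.1 32.3 36.7]
scene bar 119 px [363. 209.] rect [482.9  67.4] [11.5 54.1] 77.7 z [100.9 124.1 131.1]
scene ytab 74 px [347. 225.] rect [542.2  54.4] [ 9.  34.7] 80.9 z [ 92.1 116.1 127.4]
scene flap 2198 px [338. 239.] rect [571.5  49.3] [148.5 115. ] 80.1 z [89.9 93.1 96.1]
scene cover 1305 px [362. 215.] rect [460.  73.] [139.3 129.8] 75.8 z [ 97.1 101.1 104.3]
scene housing-top 4894 px [346. 233.] rect [521.1  59.2] [154.7 253.7] 77.0 z [ 86.4  94.4 106.1]
scene mat 4018 px [437. 271.] rect [467.5 274.4] [172.6 152.2] 14.7 z [-0.1  3.2  6.5]
scene pad 1723 px [250. 185.] rect [ 516.8 -270.5] [125. 135.] 84.2 z [ 8.  12.3 15.7]
scene slidebox 1881 px [209. 234.] rect [ 714.1 -254.5] [174.9  80.8] 85.7 z [28.3 31.9 35.2]
```

View pics/crop1.png

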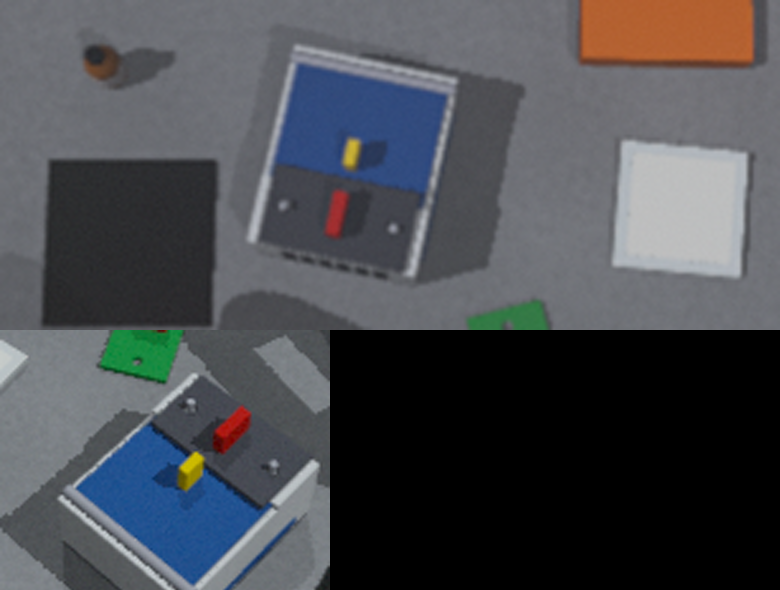

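The crop confirms the match: dark plate, red bar, two pins through its holes, overlapping the blue flap. The two fixed cameras disagree by about 7 mm in y, so I'll move over the housing and measure with the wrist camera.

```bash
python3 -c "
from h import *
print(rel([0.46,0.065,0.27],[0,90,-11.7]))"
```

```text
(array([-0.0391, -0.3965,  0.4048]), array([-0.161 , -0.0003,  0.0016]))
```

Emit:
servo_tool([
  [[-0.04,-0.397,0.405,-0.161,0,0.0016,1],[-0.04,-0.397,0.405,-0.161,0,0.0016,1],[-0.04,-0.397,0.405,-0.161,0,0.0016,1],[-0.04,-0.397,0.405,-0.161,0,0.0016,1],[-0.04,-0.397,0.405,-0.161,0,0.0016,1],[-0.04,-0.397,0.405,-0.161,0,0.0016,1],[-0.04,-0.397,0.405,-0.161,0,0.0016,1],[-0.04,-0.397,0.405,-0.161,0,0.0016,1]],
])

```text
time_s: 0.9
tcp_pos: [0.3912, 0.2161, 0.2591]
orientation: [-178.5, 90.0, 169.8]
force: [1.2, 0.7, -0.2]
width: 0.0853
```

```bash
python3 -c "
from h import *
o=arm.get_obs();print(o['time_s'],o['tcp_pos'],o['joint_pos'])
print(rel([0.46,0.065,0.27],[0,90,-11.7]))"
```

```text
0.9 [0.39117311 0.21612192 0.25909491] [ 1.87841456e+01 -1.36837830e+01  1.10605412e+02  8.93930694e-03
  8.30944069e+01 -5.95372450e+01]
(array([-0.0109, -0.1341,  0.098 ]), array([ 0.0003, -0.0003,  0.    ]))
```

Emit:
servo_tool([
  [[-0.011,-0.134,0.098,0,0,0,1],[-0.011,-0.134,0.098,0,0,0,1],[-0.011,-0.134,0.098,0,0,0,1],[-0.011,-0.134,0.098,0,0,0,1],[-0.011,-0.134,0.098,0,0,0,1],[-0.011,-0.134,0.098,0,0,0,1],[-0.011,-0.134,0.098,0,0,0,1],[-0.011,-0.134,0.098,0,0,0,1]],
])

```text
time_s: 1.7
tcp_pos: [0.4595, 0.0663, 0.2699]
orientation: [167.9, 90.0, 156.3]
force: [0.2, 0.2, 0.5]
width: 0.0854
```

Run:
```python
from h import *
o=arm.get_obs();print(o['time_s'],o['tcp_pos'],o['orientation'])
d=snap('wrist','w1.png'); W=cloud(d); print(np.round(d['cam_to_world'],3).tolist())
f=d['frame'].astype(int); r,g,b=f[...,0],f[...,1],f[...,2]; Z=W[...,2]
def rect(m,name):
    if m.sum()<20: print(name,'none'); return
    q=W[m]; rc=cv2.minAreaRect((q[:,:2]*1000).astype(np.float32))
    print(name,len(q),np.round(rc[0],1),np.round(rc[1],1),round(rc[2],1),'z',np.round(np.percentile(q[:,2],[5,50,95])*1000,1))
rect((Z>.115)&(r>100)&(g<70)&(b<70),'bar')
rect((Z>.115)&(r>120)&(g>100)&(b<90),'ytab')
rect((abs(Z-.093)<.01)&(b>1.6*r)&(b>50),'flap')
```

```text
1.7 [0.45952001 0.06625809 0.26989541] [167.91049769  89.95723519 156.34602415]
[[0.2, -0.939, -0.278, 0.389], [0.98, 0.192, 0.058, 0.081], [-0.001, -0.284, 0.959, 0.412], [0.0, 0.0, 0.0, 1.0]]
bar 531 [481.2  33.4] [70.7 39.7] 75.5 z [122.6 128.6 129.8]
ytab 258 [504.3  35.4] [112.1  18.9] 19.8 z [118.  124.5 125.8]
flap 9775 [570.9  44.2] [149.4 113.7] 78.9 z [91.4 92.6 93.7]
```

View pics/w1.png

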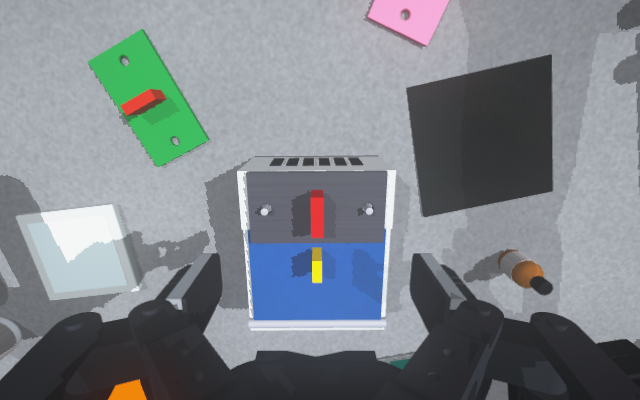

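Wrist view: red bar at (317,213), yellow tab at (317,265), pins at (264,211) and (369,210), mat at about (480,135), pad at about (80,250), bottle at (525,270). Next I'll get metric values from this view.

Run:
```python
from h import *
d=dict(np.load('last_wrist.npz')); W=cloud(d)
f=d['frame'].astype(int); r,g,b=f[...,0],f[...,1],f[...,2]; Z=W[...,2]
v,u=np.mgrid[0:400,0:640]
def rect(m,name,zlo=0):
    k=cv2.morphologyEx(m.astype(np.uint8),cv2.MORPH_OPEN,np.ones((3,3)))
    n,l,s,c=cv2.connectedComponentsWithStats(k)
    i=1+np.argmax(s[1:,4]); q=W[l==i]; rc=cv2.minAreaRect((q[:,:2]*1000).astype(np.float32))
    print(name,len(q),np.round(c[i]),'rect',np.round(rc[0],1),np.round(rc[1],1),round(rc[2],1),'z',np.round(np.percentile(q[:,2],[5,50,95])*1000,1))
H=(u>230)&(u<405)&(v>150)&(v<335)
rect(H&(Z>.122)&(r>90)&(g<90)&(b<90)&(v<242),'bar')
rect(H&(Z>.118)&(r>110)&(b<90)&(v>242),'ytab')
rect(H&(abs(Z-.0925)<.006)&(b>1.5*r),'flap')
rect(H&(abs(Z-.1)<.006)&(abs(r-b)<30)&(r<140),'cover')
rect((u>380)&(abs(Z-.003)<.005)&(r<70)&(v<225),'mat')
rect((u<150)&(v>190)&(v<310)&(abs(Z-.012)<.004)&(g>130),'pad')
# bottle extents
m=(u>490)&(u<560)&(v>240)&(v<300)&(Z>.03); print('bottle',np.round(np.nanmedian(W[m],0),3))
```

```text
bar 506 [316. 216.] rect [489.   61.1] [11.2 40.6] 79.0 z [127.3 128.6 129.6]
ytab 233 [317. 269.] rect [546.1  49.8] [ 9.1 24.1] 78.5 z [121.4 124.5 125.5]
flap 9734 [317. 281.] rect [578.2  43.3] [151.1  98.3] 78.3 z [91.4 92.6 93.7]
cover 8932 [316. 205.] rect [489.2  61.4] [139.9  76.5] 78.8 z [ 99.3 100.6 101.8]
mat 17561 [485. 137.] rect [476.1 278.1] [169.5 169.9] 0.7 z [1.1 2.4 3.8]
pad 8434 [ 79. 251.] rect [ 518.  -275.7] [132.3 131. ] 85.1 z [10.8 12.3 13.6]
bottle [0.644 0.3   0.051]
```

```bash
cat >> h.py <<'E'
C,S=np.cos(np.radians(11.4)),np.sin(np.radians(11.4))
H0=np.array([.5494,.049])
def hw(x,y,z): return np.array([H0[0]+C*x+S*y,H0[1]-S*x+C*y,z])
def st():
    o=arm.get_obs(); print('t',round(o['time_s'],2),np.round(o['tcp_pos'],4),np.round(o['orientation'],1),'F',np.round(o['force'],1),'w',round(o['width'],4),'j',np.round(o['joint_pos'],0))
E
python3 -c "
from h import *
st();print(rel([.489,.0612,.104],[0,90,-11.4]))"
```

```text
t 1.75 [0.4596 0.0662 0.27  ] [169.3  90.  157.7] F [-0.4 -0.6 -0.8] w 0.0854 j [ -2. -11. 108.   0.  84. -80.]
(array([0.166 , 0.001 , 0.0299]), array([-0.0027, -0.0005, -0.0001]))
```

Emit:
servo_tool([
  [[0.05,0.001,0.03,-0.0027,0,0,0.45],[0.09,0.001,0.03,-0.0027,0,0,0.45],[0.11,0.001,0.03,-0.0027,0,0,0.45],[0.13,0.001,0.03,-0.0027,0,0,0.45],[0.15,0.001,0.03,-0.0027,0,0,0.45],[0.16,0.001,0.03,-0.0027,0,0,0.45],[0.166,0.001,0.03,-0.0027,0,0,0.45],[0.166,0.001,0.03,-0.0027,0,0,0.45]],
])

```text
time_s: 2.55
tcp_pos: [0.4888, 0.0616, 0.1037]
orientation: [179.4, 89.9, 168.0]
force: [0.2, -0.6, -0.2]
width: 0.0385
```

Emit:
servo_tool([
  [[0,0,0,0,0,0,0],[0,0,0,0,0,0,0],[0,0,0,0,0,0,0],[0,0,0,0,0,0,0],[0,0,0,0,0,0,0],[0,0,0,0,0,0,0],[0,0,0,0,0,0,0],[0,0,0,0,0,0,0]],
])

```text
time_s: 3.35
tcp_pos: [0.4898, 0.0616, 0.1049]
orientation: [30.2, 89.9, 18.8]
force: [-0.7, 0.2, 6.5]
width: 0.011
```

```bash
python3 -c "
from h import *
st();print(rel([.489,.0612,.16],[0,90,-11.4]));print(rel([.4761,.278,.16],[0,90,-11.4]))"
```

```text
t 3.35 [0.4898 0.0616 0.1049] [30.2 89.9 18.8] F [-0.7  0.2  6.5] w 0.011 j [ -2.   2. 113.   0.  64. -81.]
(array([-0.0551, -0.0005, -0.0006]), array([ 0.0006,  0.0008, -0.0005]))
(array([-0.055 ,  0.2095, -0.056 ]), array([ 0.0006,  0.0008, -0.0005]))
```

Emit:
servo_tool([
  [[-0.01,0,0,0,0,0,0],[-0.02,0,0,0,0,0,0],[-0.03,0,0,0,0,0,0],[-0.045,0,0,0,0,0,0],[-0.06,0,0,0,0,0,0],[-0.06,0,0,0,0,0,0],[-0.06,0,0,0,0,0,0],[-0.06,0,0,0,0,0,0]],
])

```text
time_s: 4.15
tcp_pos: [0.4891, 0.0616, 0.1641]
orientation: [143.1, 90.0, 131.8]
force: [-0.3, -0.4, -1.3]
width: 0.0104
```

Run:
```python
from h import *
st();print(rel([.4761,.278,.16],[0,90,-11.4]))
d=snap('wrist','w2.png'); W=cloud(d)
f=d['frame'].astype(int); r,g,b=f[...,0],f[...,1],f[...,2]; Z=W[...,2]
v,u=np.mgrid[0:400,0:640]
m=(abs(Z-.155)<.02)&(abs(r-b)<30)&(abs(r-g)<30)&(r<140)&(v<290)&(u>200)&(u<440)
q=W[m]; print(m.sum(), np.round(np.percentile(q[:,2],[5,50,95]),4) if m.sum() else '')
m&=(abs(Z-np.median(q[:,2]))<.006);q=W[m]
print(np.linalg.lstsq(np.c_[q[:,:2]-q[:,:2].mean(0),np.ones(len(q))],q[:,2],rcond=None)[0], cv2.minAreaRect((q[:,:2]*1000).astype(np.float32)))
```

```text
t 4.15 [0.4891 0.0616 0.1641] [143.1  90.  131.8] F [-0.3 -0.4 -1.3] w 0.0104 j [ -2.  -2. 111.   0.  71. -81.]
(array([ 0.0042,  0.2096, -0.0554]), array([ 0.0006, -0.0004, -0.0003]))
21367 [0.1586 0.1598 0.1609]
[ 0.00043157 -0.00117235  0.15973845] ((480.7695007324219, 66.19407653808594), (123.92105865478516, 59.39734649658203), 78.77288818359375)
```

View pics/w2.png

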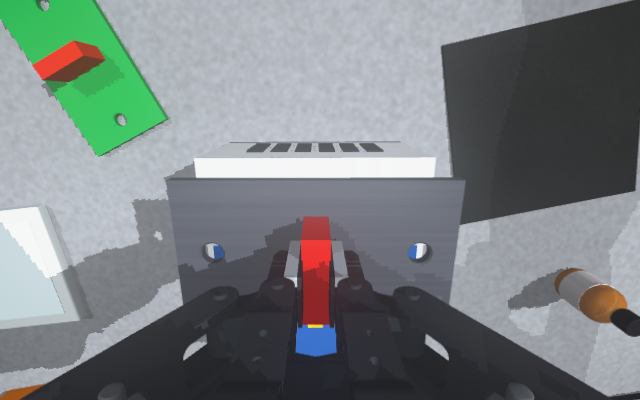

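The cover hangs level, with its top plane at z 0.1597 and tilt around 0.001, and its holes at (214,252) and (418,252) are clear of the pins. Next I carry it to the mat.

Emit:
servo_tool([
  [[0,0.05,-0.014,0,0,0,0],[0,0.1,-0.028,0,0,0,0],[0,0.15,-0.041,0,0,0,0],[0,0.19,-0.05,0,0,0,0],[0,0.21,-0.055,0,0,0,0],[0.02,0.21,-0.055,0,0,0,0],[0.06,0.21,-0.055,0,0,0,0],[0.06,0.21,-0.055,0,0,0,0]],
])

```text
time_s: 5.0
tcp_pos: [0.4715, 0.2767, 0.0977]
orientation: [-149.1, 89.3, -160.4]
force: [-1.0, -0.9, -2.2]
width: 0.0112
```

```bash
python3 -c "
from h import *
st();print(rel([.4761,.278,.0136],[0,90,-11.4]))"
```

```text
t 5.0 [0.4715 0.2767 0.0977] [-149.1   89.3 -160.4] F [-1.  -0.9 -2.2] w 0.0112 j [ 22.  10. 105.   0.  65. -57.]
(array([0.084 , 0.0027, 0.0052]), array([ 0.0012, -0.0104,  0.0063]))
```

Emit:
servo_tool([
  [[0.03,0.003,0.005,0.0012,-0.0104,0.0063,0],[0.05,0.003,0.005,0.0012,-0.0104,0.0063,0],[0.065,0.003,0.005,0.0012,-0.0104,0.0063,0],[0.075,0.003,0.005,0.0012,-0.0104,0.0063,0],[0.08,0.003,0.005,0.0012,-0.0104,0.0063,0],[0.082,0.003,0.005,0.0012,-0.0104,0.0063,0],[0.084,0.003,0.005,0.0012,-0.0104,0.0063,0],[0.084,0.003,0.005,0.0012,-0.0104,0.0063,0]],
])

```text
time_s: 5.8
tcp_pos: [0.4765, 0.2785, 0.0143]
orientation: [36.0, 89.9, 24.6]
force: [-0.4, 0.6, -1.4]
width: 0.011
```

```bash
python3 -c "
from h import *
st();print(rel([.4761,.278,.0136],[0,90,-11.4]))"
```

```text
t 5.8 [0.4765 0.2785 0.0143] [36.  89.9 24.6] F [-0.4  0.6 -1.4] w 0.011 j [ 22.  18. 107.   0.  55. -56.]
(array([ 0.0007, -0.0006, -0.0003]), array([ 0.    ,  0.0009, -0.0006]))
```

Emit:
servo_tool([
  [[0.001,0,0,0,0,0,0],[0.0015,0,0,0,0,0,0.1],[0.0015,0,0,0,0,0,0.45],[0.0015,0,0,0,0,0,0.45],[0,0,0,0,0,0,0.45],[-0.03,0,0,0,0,0,0.45],[-0.08,0,0,0,0,0,0.45],[-0.12,0,0,0,0,0,0.45]],
])

```text
time_s: 6.6
tcp_pos: [0.4765, 0.2785, 0.1363]
orientation: [36.2, 89.9, 24.8]
force: [-0.3, -0.1, 0.4]
width: 0.0385
```

Run:
```python
from h import *
st();print(rel([.46,.19,.26],[0,90,-11.4]))
d=snap('wrist'); W=cloud(d)
f=d['frame'].astype(int); r,g,b=f[...,0],f[...,1],f[...,2]; Z=W[...,2]
v,u=np.mgrid[0:400,0:640]
m=(abs(Z-.009)<.006)&(r>45)&(abs(r-b)<40)&(W[...,1]>.19)&(W[...,1]<.37)&(W[...,0]<.53)
m=(abs(Z-.0095)<.003)&(W[...,1]>.2)&(W[...,1]<.36)
k=cv2.morphologyEx(m.astype(np.uint8),cv2.MORPH_OPEN,np.ones((5,5)))>0
q=W[k];print(k.sum(),np.median(q[:,2]),cv2.minAreaRect((q[:,:2]*1000).astype(np.float32)))
b=(Z>.03)&(Z<.05)&(r>90)&(g<80); q=W[b]; print(b.sum(),np.median(q,0))
```

```text
t 6.6 [0.4765 0.2785 0.1363] [36.2 89.9 24.8] F [-0.3 -0.1  0.4] w 0.0385 j [ 22.   8. 104.   0.  68. -56.]
(array([-0.1237, -0.0899,  0.0015]), array([-0.    ,  0.0012, -0.0009]))
12437 0.008620574835417005 ((476.5409240722656, 278.83111572265625), (140.2681427001953, 76.37731170654297), 78.56318664550781)
772 [0.47436325 0.27929049 0.03654722]
```

The cover lies flat on the mat at (476.5, 278.8), against a mat centre of (476, 278). Next is the flap tab.

```bash
python3 -c "
from h import *
st();print(rel([.5463,.0497,.19],[0,90,-11.4]))"
```

```text
t 6.65 [0.4806 0.2803 0.1442] [33.7 89.3 22.3] F [4.  2.4 5.2] w 0.0383 j [ 22.   7. 103.   0.  69. -56.]
(array([-0.0461, -0.2128,  0.1104]), array([ 0.0003,  0.0102, -0.0068]))
```

Emit:
servo_tool([
  [[-0.04,-0.02,0.01,0,0.01,-0.0068,0.45],[-0.046,-0.05,0.025,0,0.01,-0.0068,0.45],[-0.046,-0.09,0.047,0,0.01,-0.0068,0.45],[-0.046,-0.13,0.067,0,0.01,-0.0068,0.45],[-0.046,-0.17,0.088,0,0.01,-0.0068,0.45],[-0.046,-0.2,0.104,0,0.01,-0.0068,0.45],[-0.046,-0.213,0.11,0,0.01,-0.0068,0.45],[-0.046,-0.213,0.11,0,0.01,-0.0068,0.45]],
])

```text
time_s: 7.45
tcp_pos: [0.5462, 0.048, 0.1898]
orientation: [6.6, 90.0, -5.0]
force: [-1.0, 1.2, -0.9]
width: 0.0385
```

```bash
python3 -c "
from h import *
st();print(rel([.5463,.0497,.1],[0,90,-11.4]))"
```

```text
t 7.45 [0.5462 0.048  0.1898] [ 6.6 90.  -5. ] F [-1.   1.2 -0.9] w 0.0385 j [ -3.   4. 102.  -0.  74. -82.]
(array([ 0.0898,  0.0016, -0.0003]), array([-0.0026,  0.0003, -0.    ]))
```

Emit:
servo_tool([
  [[0.03,0.0015,0,-0.0026,0,0,0.45],[0.055,0.0015,0,-0.0026,0,0,0.45],[0.075,0.0015,0,-0.0026,0,0,0.45],[0.085,0.0015,0,-0.0026,0,0,0.45],[0.09,0.0015,0,-0.0026,0,0,0.45],[0.09,0.0015,0,-0.0026,0,0,0.45],[0.09,0.0015,0,-0.0026,0,0,0],[0.09,0.0015,0,-0.0026,0,0,0]],
])

```text
time_s: 8.25
tcp_pos: [0.5475, 0.0496, 0.1011]
orientation: [8.2, 89.9, -3.2]
force: [0.2, -1.3, 0.7]
width: 0.0101
```

Emit:
servo_tool([
  [[0,0,0,0,0,0,0],[0,0,0,0,0,0,0],[0,0,0,0,0,0,0],[0,0,0,0,0,0,0],[0,0,0,0,0,0,0],[0,0,0,0,0,0,0],[0,0,0,0,0,0,0],[0,0,0,0,0,0,0]],
])

```text
time_s: 9.05
tcp_pos: [0.5474, 0.0495, 0.1012]
orientation: [3.3, 89.9, -8.1]
force: [-3.1, -2.5, 3.1]
width: 0.0083
```

```bash
python3 -c "
from h import *
st()
p=np.array(arm.get_obs()['tcp_pos']); q=p-np.array([*H0,0]); x=C*q[0]-S*q[1]; rx=x-.083; rz=p[2]-.0905; print(x,rx,rz)
for k in range(1,15):
  t=np.radians(6*k); dx=rx*np.cos(t)+rz*np.sin(t)-rx; dz=-rx*np.sin(t)+rz*np.cos(t)-rz
  print([round(-dz,4),0,round(dx,4),0,round(.1*k,2),0,0])
"
```

```text
t 9.05 [0.5474 0.0495 0.1012] [ 3.3 89.9 -8.1] F [-3.1 -2.5  3.1] w 0.0083 j [ -3.  10. 105.  -0.  65. -82.]
-0.00202026437462301 -0.08502026437462301 0.01074833311636833
[np.float64(-0.0088), 0, np.float64(0.0016), 0, 0.1, 0, 0]
[np.float64(-0.0174), 0, np.float64(0.0041), 0, 0.2, 0, 0]
[np.float64(-0.0257), 0, np.float64(0.0075), 0, 0.3, 0, 0]
[np.float64(-0.0337), 0, np.float64(0.0117), 0, 0.4, 0, 0]
[np.float64(-0.0411), 0, np.float64(0.0168), 0, 0.5, 0, 0]
[np.float64(-0.0479), 0, np.float64(0.0226), 0, 0.6, 0, 0]
[np.float64(-0.0541), 0, np.float64(0.029), 0, 0.7, 0, 0]
[np.float64(-0.0596), 0, np.float64(0.0361), 0, 0.8, 0, 0]
[np.float64(-0.0644), 0, np.float64(0.0437), 0, 0.9, 0, 0]
[np.float64(-0.0683), 0, np.float64(0.0518), 0, 1.0, 0, 0]
[np.float64(-0.0713), 0, np.float64(0.0603), 0, 1.1, 0, 0]
[np.float64(-0.0734), 0, np.float64(0.069), 0, 1.2, 0, 0]
[np.float64(-0.0746), 0, np.float64(0.0779), 0, 1.3, 0, 0]
[np.float64(-0.0749), 0, np.float64(0.0868), 0, 1.4, 0, 0]
```

Emit:
servo_tool([
  [[-0.0088,0,0.0016,0,0.1,0,0],[-0.0174,0,0.0041,0,0.2,0,0],[-0.0257,0,0.0075,0,0.3,0,0],[-0.0337,0,0.0117,0,0.4,0,0],[-0.0411,0,0.0168,0,0.5,0,0],[-0.0479,0,0.0226,0,0.6,0,0],[-0.0541,0,0.029,0,0.7,0,0],[-0.0596,0,0.0361,0,0.8,0,0]],
])

```text
time_s: 9.85
tcp_pos: [0.5823, 0.0425, 0.1615]
orientation: [180.0, 41.8, 168.6]
force: [-4.9, 0.4, 0.4]
width: 0.0086
```

```bash
python3 -c "
from h import *
st()
from h import *
o=arm.get_obs();p=o['tcp_pos'];Rt=R.from_euler('xyz',o['orientation'],degrees=True).as_matrix()
hx=np.array([C,-S,0]); th=np.arctan2(-(Rt[:,0]@hx),-Rt[2,0]); print('tilt',np.degrees(th))
d=snap('scene','s2.png')
cv2.imwrite('pics/s2c.png',cv2.resize(d['frame'][80:330,230:480],(600,600))[:,:,::-1])
"
```

```text
t 9.85 [0.5823 0.0425 0.1615] [180.   41.8 168.6] F [-4.9  0.4  0.4] w 0.0086 j [ -6.  49.  57.   5. 122. -84.]
tilt 48.245435862170986
```

View pics/s2c.png

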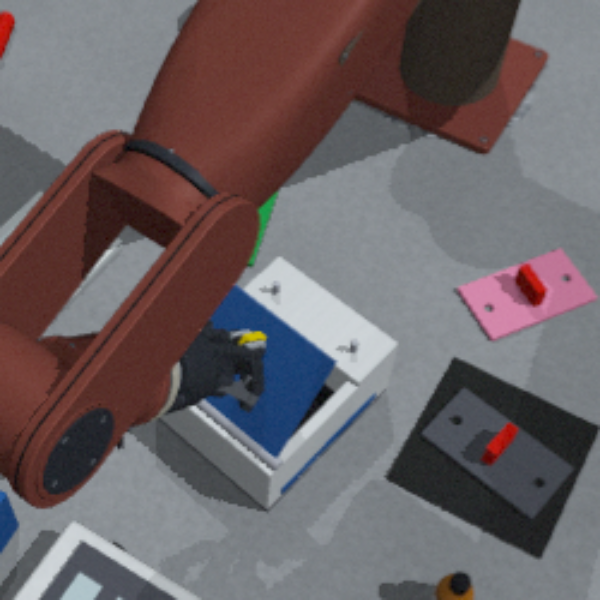

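The flap is about 48° open, with the tab held at about (250,340) in the crop. The cover is on the mat. I'll go on to about 62°, release, then finish with a push from below.

```bash
python3 -c "
from h import *
o=arm.get_obs();p=np.array(o['tcp_pos']);R0=R.from_euler('xyz',o['orientation'],degrees=True)
hx=np.array([C,-S,0]);hy=np.array([S,C,0])
hin=hw(.083,0,.0905); r=p-hin
for k in range(1,5):
  Q=R.from_rotvec(hy*np.radians(3.5*k)); print(np.round(R0.inv().apply(Q.apply(r)-r),4), np.round(3.5*k/60,4))
"
```

```text
[-0.0052  0.      0.0006] 0.0583
[-0.0104  0.      0.0014] 0.1167
[-0.0155  0.      0.0026] 0.175
[-0.0206  0.      0.0042] 0.2333
```

Emit:
servo_tool([
  [[-0.0052,0,0.0006,0,0.058,0,0],[-0.0104,0,0.0014,0,0.117,0,0],[-0.0155,0,0.0026,0,0.175,0,0],[-0.0206,0,0.0042,0,0.233,0,0],[-0.0206,0,0.0042,0,0.233,0,0],[-0.0206,0,0.0042,0,0.233,0,0.4],[-0.0206,0,0.0042,0,0.233,0,0.4],[-0.0206,0,0.0042,0,0.233,0,0.4]],
])

```text
time_s: 10.7
tcp_pos: [0.5987, 0.0395, 0.1695]
orientation: [179.9, 26.8, 168.5]
force: [-0.4, -0.2, -0.5]
width: 0.0344
```

```bash
python3 -c "
from h import *
st()
o=arm.get_obs();Rt=R.from_euler('xyz',o['orientation'],degrees=True).as_matrix()
hx=np.array([C,-S,0]); print('tilt',np.degrees(np.arctan2(-(Rt[:,0]@hx),-Rt[2,0])))
"
```

```text
t 10.7 [0.5987 0.0395 0.1695] [179.9  26.8 168.5] F [-0.4 -0.2 -0.5] w 0.0344 j [ -6.  63.  40.   7. 140. -82.]
tilt 63.18370529100394
```

Emit:
servo_tool([
  [[-0.025,0,0,0,0,0,0.4],[-0.05,0,0,0,0,0,0.4],[-0.06,0,0,0,0,0,0.4],[-0.073,0,-0.026,0,-0.08,0,0.4],[-0.087,0,-0.053,0,-0.2,0,0.4],[-0.101,0,-0.08,0,-0.32,0,0.2],[-0.115,0,-0.107,0,-0.44,0,0],[-0.115,0,-0.107,0,-0.56,0,0]],
])

```text
time_s: 11.5
tcp_pos: [0.6536, 0.0284, 0.3237]
orientation: [179.7, 61.3, 168.3]
force: [0.4, -0.3, 1.4]
width: 0.0003
```

```bash
python3 -c "
from h import *
st()
print(hw(-.08,0,.29),rel(hw(-.08,0,.29),[0,90,-11.4]),rel(hw(-.08,0,.15),[0,90,-11.4]))
d=snap('top','t3.png');W=cloud(d);f=d['frame'].astype(int)
m=(f[...,2]>1.6*f[...,0])&(f[...,2]>50)&(W[...,0]>.45)&(W[...,0]<.68)&(W[...,1]>-.08)&(W[...,1]<.18)&(W[...,2]>.08)
q=W[m];hx=(q[:,0]-H0[0])*C-(q[:,1]-H0[1])*S;print(m.sum());i=np.argsort(hx)[::max(1,len(hx)//12)];print(np.round(np.c_[hx,q[:,2]][i],3).tolist())
"
```

```text
t 11.5 [0.6536 0.0284 0.3237] [179.7  61.3 168.3] F [ 0.4 -0.3  1.4] w 0.0003 j [ -6.  39.  48.   3. 122. -83.]
[0.47097831 0.06481259 0.29      ] (array([ 0.1189, -0.0005, -0.1472]), array([ 0.0007, -0.4781, -0.0027])) (array([ 0.2417, -0.0009, -0.08  ]), array([ 0.0007, -0.4781, -0.0027]))
20
[[0.024, 0.194], [0.026, 0.194], [0.027, 0.195], [0.029, 0.192], [0.031, 0.188], [0.034, 0.184], [0.039, 0.173], [0.044, 0.169], [0.044, 0.164], [0.049, 0.158], [0.054, 0.148], [0.059, 0.139], [0.059, 0.14], [0.064, 0.129], [0.065, 0.124], [0.068, 0.125], [0.069, 0.12], [0.071, 0.116], [0.074, 0.112], [0.075, 0.111]]
```

The depth readings put the flap at about 63°, edge at z 0.195, and it holds there. Next I move across to the robot side with the fingers shut.

Emit:
servo_tool([
  [[0.024,0,-0.03,0,-0.1,0,0],[0.05,0,-0.06,0,-0.2,0,0],[0.075,0,-0.09,0,-0.3,0,0],[0.1,0,-0.12,0,-0.4,0,0],[0.119,0,-0.147,0.0007,-0.478,-0.0027,0],[0.119,0,-0.147,0.0007,-0.478,-0.0027,0],[0.119,0,-0.147,0.0007,-0.478,-0.0027,0],[0.119,0,-0.147,0.0007,-0.478,-0.0027,0]],
])

```text
time_s: 12.35
tcp_pos: [0.4708, 0.0659, 0.2904]
orientation: [3.3, 89.7, -8.0]
force: [-0.2, -0.5, 1.1]
width: -0.0002
```

```bash
python3 -c "
from h import *
st()
print(rel(hw(-.06,0,.15),[0,90,-11.4]))
"
```

```text
t 12.35 [0.4708 0.0659 0.2904] [ 3.3 89.7 -8. ] F [-0.2 -0.5  1.1] w -0.0002 j [ -2. -11. 105.  -0.  86. -80.]
(array([ 0.1405, -0.001 ,  0.0197]), array([ 0.0009,  0.0046, -0.0003]))
```

Emit:
servo_tool([
  [[0.04,-0.001,0,0,0.0046,0,0],[0.08,-0.001,0,0,0.0046,0,0],[0.12,-0.001,0,0,0.0046,0,0],[0.14,-0.001,0.01,0,0.0046,0,0],[0.14,-0.001,0.03,0,0.0046,0,0],[0.14,-0.001,0.05,0,0.0046,0,0],[0.14,-0.001,0.06,0,0.0046,0,0],[0.14,-0.001,0.06,0,0.0046,0,0]],
])

```text
time_s: 13.15
tcp_pos: [0.5324, 0.0523, 0.15]
orientation: [174.0, 89.9, 162.6]
force: [-0.2, -0.1, -1.1]
width: 0.0
```

```bash
python3 -c "
from h import *
st()
print(rel(hw(.078,0,.152),[0,90,-11.4]))
"
```

```text
t 13.15 [0.5324 0.0523 0.15  ] [174.   89.9 162.6] F [-0.2 -0.1 -1.1] w 0.0 j [ -3.   5. 105.   0.  70. -81.]
(array([-0.0021,  0.0002,  0.0953]), array([-0.0002, -0.0012, -0.0001]))
```

Emit:
servo_tool([
  [[0,0,0.015,0,0,0,0],[0,0,0.03,0,0,0,0],[0,0,0.043,0,0,0,0],[-0.002,0,0.055,0,0,0,0],[-0.002,0,0.067,0,0,0,0],[-0.002,0,0.078,0,0,0,0],[-0.002,0,0.088,0,0,0,0],[-0.002,0,0.094,0,0,0,0]],
])

```text
time_s: 13.95
tcp_pos: [0.625, 0.0336, 0.1517]
orientation: [176.3, 89.9, 164.9]
force: [-1.7, 0.8, 0.4]
width: 0.0002
```

```bash
cat > flap.py <<'E'
from h import *
def flap(W,f):
    m=(f[...,2]>1.5*f[...,0])&(f[...,2]>40)&(W[...,0]>.45)&(W[...,0]<.72)&(W[...,1]>-.08)&(W[...,1]<.18)&(W[...,2]>.1)&(W[...,2]<.23)
    q=W[m];hx=(q[:,0]-H0[0])*C-(q[:,1]-H0[1])*S; ok=(hx>0)&(hx<.13); hx,z=hx[ok],q[ok,2]
    print('flap px',len(hx)); 
    if len(hx)>15:
        s=np.polyfit(z,hx,1); print('fit angle deg',90+np.degrees(np.arctan(s[0])),'x@hinge',np.polyval(s,.0905),'zrange',z.min(),z.max())
E
python3 -c "
from flap import *
st()
d=snap('scene');flap(cloud(d),d['frame'].astype(int))
d=snap('wrist');flap(cloud(d),d['frame'].astype(int))
"
```

```text
t 13.95 [0.625  0.0336 0.1517] [176.3  89.9 164.9] F [-1.7  0.8  0.4] w 0.0002 j [ -4.  17.  92.   0.  72. -83.]
flap px 904
fit angle deg 95.47960941214535 x@hinge 0.08555120079708714 zrange 0.10009251111805217 0.21314894564685127
flap px 18558
fit angle deg 94.59545927757996 x@hinge 0.08259523518034033 zrange 0.10002006904804853 0.2266049613390334
```

The flap is at about 95° by both views (1.66 rad). Now I back off and look into the chamber.

Emit:
servo_tool([
  [[0,0,-0.03,0,0,0,0],[0,0,-0.06,0,0,0,0],[-0.03,0,-0.09,0,0,0,0],[-0.07,0,-0.11,0,0,0,0.4],[-0.11,0,-0.13,0,0,0,0.6],[-0.13,0,-0.14,0,0,0,0.6],[-0.13,0,-0.14,0,0,0,0.6],[-0.13,0,-0.14,0,0,0,0.6]],
])

```text
time_s: 14.85
tcp_pos: [0.4881, 0.0612, 0.282]
orientation: [57.1, 90.0, 45.7]
force: [-0.6, 0.4, -1.2]
width: 0.0509
```

```bash
python3 -c "
from flap import *
st()
d=snap('wrist','w4.png');W=cloud(d);f=d['frame'].astype(int);flap(W,f)
r,g,b=f[...,0],f[...,1],f[...,2]
hx=(W[...,0]-H0[0])*C-(W[...,1]-H0[1])*S;hy=(W[...,0]-H0[0])*S+(W[...,1]-H0[1])*C
Z=W[...,2]
for s,n in((1,'+y'),(-1,'-y')):
  m=(Z>.076)&(Z<.09)&(abs(hy-.028*s)<.014)&(hx>-.02)&(hx<.05)
  print(n,m.sum(),'rgb',np.median(f[m],0),'hx',np.round(np.percentile(hx[m],[2,98]),4),'hy',np.round(np.percentile(hy[m],[2,50,98]),4),'z',np.round(np.median(Z[m]),4))
"
```

```text
t 14.85 [0.4881 0.0612 0.282 ] [57.1 90.  45.7] F [-0.6  0.4 -1.2] w 0.0509 j [ -2.  -8. 103.   0.  85. -81.]
flap px 6844
fit angle deg 97.46423665101959 x@hinge 0.0802954969981907 zrange 0.10001439052249561 0.18082644322023994
+y 276 rgb [231. 126.  45.] hx [-0.003   0.0325] hy [0.0234 0.0282 0.033 ] z 0.0825
-y 280 rgb [123. 129. 140.] hx [-0.0028  0.0329] hy [-0.0327 -0.0275 -0.0228] z 0.0825
```

View pics/w4.png

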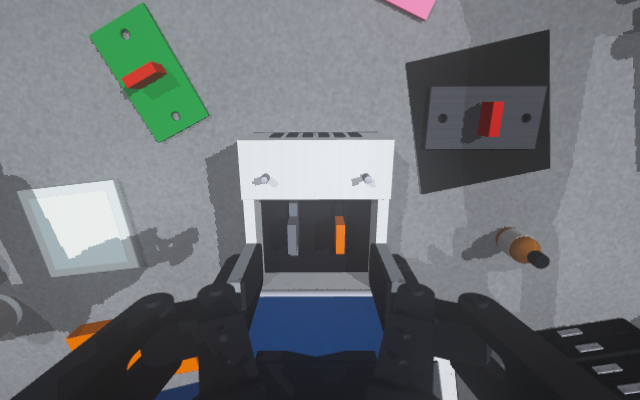

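Wrist view: the orange tab at (340,235) is in the +y slot and the grey blank at (293,232) is in the -y slot. The cover is on the mat at (487,118) and the flap stands open. I grasp the orange tab, which matches the description by colour.

```bash
python3 -c "
from h import *
st()
print(rel(hw(.0148,.0282,.17),[0,90,-11.4]),rel(hw(.0148,.0282,.054),[0,90,-11.4]))
"
```

```text
t 14.9 [0.4878 0.0611 0.2807] [-176.1   89.9  172.5] F [ 0.1 -0.2 -1. ] w 0.0511 j [ -2.  -8. 103.   0.  85. -81.]
(array([0.1105, 0.0286, 0.0779]), array([-0.0005, -0.0022,  0.0002])) (array([0.2265, 0.0286, 0.0781]), array([-0.0005, -0.0022,  0.0002]))
```

Emit:
servo_tool([
  [[0.02,0.015,0.04,0,-0.0022,0,0.35],[0.05,0.0286,0.078,0,-0.0022,0,0.35],[0.09,0.0286,0.078,0,-0.0022,0,0.35],[0.11,0.0286,0.078,0,-0.0022,0,0.35],[0.13,0.0286,0.078,0,-0.0022,0,0.35],[0.13,0.0286,0.078,0,-0.0022,0,0.35],[0.13,0.0286,0.078,0,-0.0022,0,0.35],[0.13,0.0286,0.078,0,-0.0022,0,0.35]],
])

```text
time_s: 15.7
tcp_pos: [0.5702, 0.0736, 0.1513]
orientation: [0.9, 89.9, -10.5]
force: [0.6, 0.3, 1.5]
width: 0.0296
```

```bash
python3 -c "
from flap import *
st()
print(rel(hw(.0148,.0282,.054),[0,90,-11.4]))
d=snap('wrist');W=cloud(d);f=d['frame'].astype(int)
hx=(W[...,0]-H0[0])*C-(W[...,1]-H0[1])*S;hy=(W[...,0]-H0[0])*S+(W[...,1]-H0[1])*C;Z=W[...,2]
m=(f[...,0]>150)&(f[...,2]<110)&(Z>.078)&(Z<.09)&(abs(hy-.028)<.015)&(abs(hx-.015)<.03)
print(m.sum(),np.percentile(hx[m],[2,98]),np.percentile(hy[m],[2,98]),np.median(Z[m]))
"
```

```text
t 15.7 [0.5702 0.0736 0.1513] [  0.9  89.9 -10.5] F [0.6 0.3 1.5] w 0.0296 j [ -0.  10. 100.  -0.  71. -79.]
(array([ 0.0973, -0.0001, -0.0008]), array([-0.0005,  0.001 , -0.    ]))
693 [-0.00226351  0.03223533] [0.02389507 0.03305221] 0.08260624147234757
```

Centred (hx 15.0, hy 28.5). Now I descend and grip.

Emit:
servo_tool([
  [[0.03,0,-0.001,0,0,0,0.35],[0.055,0,-0.001,0,0,0,0.35],[0.075,0,-0.001,0,0,0,0.35],[0.088,0,-0.001,0,0,0,0.35],[0.095,0,-0.001,0,0,0,0.35],[0.097,0,-0.001,0,0,0,0.35],[0.097,0,-0.001,0,0,0,0.35],[0.097,0,-0.001,0,0,0,0.2]],
])

```text
time_s: 16.55
tcp_pos: [0.5706, 0.0738, 0.056]
orientation: [8.3, 89.8, -3.1]
force: [0.2, -1.0, 0.3]
width: 0.0177
```

Emit:
servo_tool([
  [[0,0,0,0,0,0,0],[0,0,0,0,0,0,0],[0,0,0,0,0,0,0],[0,0,0,0,0,0,0],[0,0,0,0,0,0,0],[0,0,0,0,0,0,0],[0,0,0,0,0,0,0],[0,0,0,0,0,0,0]],
])

```text
time_s: 17.35
tcp_pos: [0.571, 0.0739, 0.0565]
orientation: [9.4, 89.7, -2.0]
force: [-0.9, 0.4, 5.4]
width: 0.0089
```

Emit:
servo_tool([
  [[-0.006,0,0,0,0,0,0],[-0.014,0,0,0,0,0,0],[-0.024,0,0,0,0,0,0],[-0.038,0,0,0,0,0,0],[-0.056,0,0,0,0,0,0],[-0.076,0,0,0,0,0,0],[-0.096,0,0,0,0,0,0],[-0.105,0,0,0,0,0,0]],
])

```text
time_s: 18.15
tcp_pos: [0.5719, 0.0739, 0.1649]
orientation: [9.8, 89.5, -1.7]
force: [0.5, 0.0, -0.8]
width: 0.0091
```

```bash
python3 -c "
from h import *
st()
print(rel([.5174,-.2755,.23],[0,90,-11.4]))
d=snap('scene','s5.png')
cv2.imwrite('pics/s5c.png',cv2.resize(d['frame'][60:330,200:470],(600,600))[:,:,::-1])
"
```

```text
t 18.15 [0.5719 0.0739 0.1649] [ 9.8 89.5 -1.7] F [ 0.5  0.  -0.8] w 0.0091 j [ -0.   9.  99.  -0.  71. -79.]
(array([-0.0655, -0.3532,  0.0164]), array([-0.0005,  0.0086, -0.0015]))
```

View pics/s5c.png

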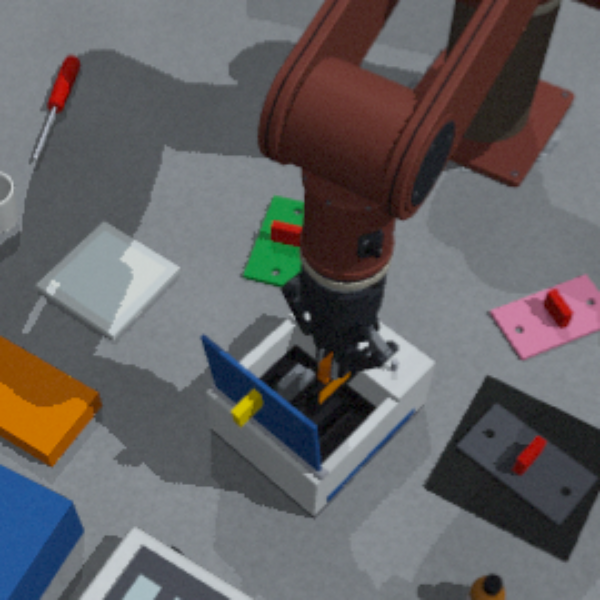

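The filter plate hangs in the fingers, out of the housing, at about (333,378) in the crop. The blank is still in its slot and the flap stands open. I carry the plate to the pad at about (110,280).

Emit:
servo_tool([
  [[-0.03,0,0,0,0.008,0,0],[-0.05,-0.02,0,0,0.008,0,0],[-0.05,-0.06,0,0,0.008,0,0],[-0.05,-0.1,0,0,0.008,0,0],[-0.05,-0.14,0.003,0,0.008,0,0],[-0.05,-0.18,0.006,0,0.008,0,0],[-0.05,-0.22,0.01,0,0.008,0,0],[-0.05,-0.26,0.013,0,0.008,0,0]],
])

```text
time_s: 19.0
tcp_pos: [0.5324, -0.1849, 0.2147]
orientation: [61.8, 89.9, 50.4]
force: [0.4, 0.6, -0.6]
width: 0.0091
```

```bash
python3 -c "
from h import *
st()
print(rel([.5174,-.2755,.2],[0,90,-11.4]))
"
```

```text
t 19.0 [ 0.5324 -0.1849  0.2147] [61.8 89.9 50.4] F [ 0.4  0.6 -0.6] w 0.0091 j [ -27.    5.   98.    0.   77. -106.]
(array([ 0.0145, -0.0918,  0.0033]), array([-0.0004,  0.001 , -0.0019]))
```

Emit:
servo_tool([
  [[0.004,-0.03,0.001,0,0,0,0],[0.008,-0.055,0.002,0,0,0,0],[0.011,-0.075,0.003,0,0,0,0],[0.014,-0.086,0.003,0,0,0,0],[0.0145,-0.09,0.003,0,0,0,0],[0.0145,-0.092,0.003,0,0,0,0],[0.0145,-0.092,0.003,0,0,0,0],[0.0145,-0.092,0.003,0,0,0,0]],
])

```text
time_s: 19.8
tcp_pos: [0.5175, -0.2748, 0.2002]
orientation: [57.4, 89.9, 46.1]
force: [-0.1, 0.4, 0.5]
width: 0.0091
```

Emit:
servo_tool([
  [[0,0,0,0,0,0,0],[0,0,0,0,0,0,0],[0,0,0,0,0,0,0],[0,0,0,0,0,0,0],[0,0,0,0,0,0,0],[0,0,0,0,0,0,0],[0,0,0,0,0,0,0],[0,0,0,0,0,0,0]],
])

```text
time_s: 20.6
tcp_pos: [0.5174, -0.2749, 0.2002]
orientation: [57.8, 89.9, 46.4]
force: [0.4, -0.4, -0.5]
width: 0.0089
```

```bash
python3 -c "
from flap import *
st()
d=snap('scene','s6.png');W=cloud(d);f=d['frame'].astype(int);flap(W,f)
w=snap('wrist','w6.png')
t=snap('top');flap(cloud(t),t['frame'].astype(int))
X,Y,Z=W[...,0],W[...,1],W[...,2]
m=(abs(X-.5174)<.08)&(abs(Y+.2755)<.08)&(Z>.13)&(Z<.2)
q=W[m];print('filter+fingers pts',m.sum(),q.mean(0),np.percentile(q[:,2],[1,5]))
hy=(X-H0[0])*S+(Y-H0[1])*C;hx=(X-H0[0])*C-(Y-H0[1])*S
g=(abs(hx-.015)<.02)&(abs(hy+.028)<.012)&(Z>.06);print('blank top z',np.percentile(Z[g],95))
Wt=cloud(t);k=(abs(Wt[...,0]-.476)<.08)&(abs(Wt[...,1]-.278)<.08);print('cover z max',np.nanpercentile(Wt[...,2][k],[50,99]))
cv2.imwrite('pics/fin.png',np.hstack([cv2.resize(d['frame'][60:300,120:440],(400,300)),cv2.resize(w['frame'],(400,300))])[:,:,::-1])
"
```

```text
t 20.6 [ 0.5174 -0.2749  0.2002] [57.8 89.9 46.4] F [ 0.4 -0.4 -0.5] w 0.0089 j [ -36.    9.   95.    0.   76. -114.]
flap px 877
fit angle deg 96.19717270307989 x@hinge 0.08540837253003877 zrange 0.10002000725478621 0.21231400381370868
flap px 872
fit angle deg 97.50744722372654 x@hinge 0.08004282526434137 zrange 0.10207060144837876 0.21646991007572103
filter+fingers pts 365 [ 0.51939763 -0.27066454  0.17508474] [0.14962186 0.15255852]
blank top z 0.08600071468023933
cover z max [0.00605576 0.03796197]
```

View pics/fin.png

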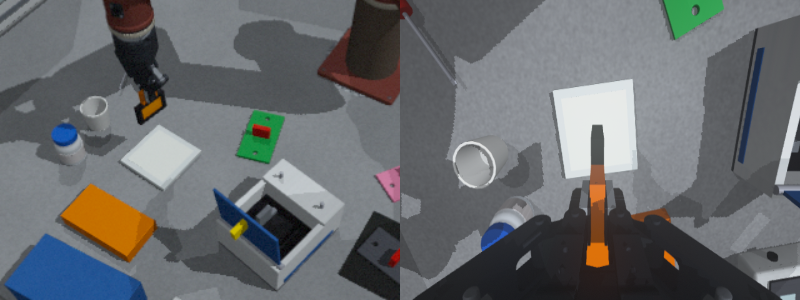

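The plate hangs upright at (150,105) in the left half, above the pad. The flap is open, the blank is seated, the cover is on the mat and the bystanders have not moved. I'm handing in.

```bash
python3 -c "
from h import *
arm.job_done()"
```

```text
the job is handed in; nothing more can be done
```

I finished every step of the task and handed the job in at about 20.6 s. The hand-in gives no verdict, so what follows rests on my own last checks.

**What I did:**
- I lifted the steel cover off its pins and laid it flat on the mat, within about 1 mm of the centre by the wrist camera.
- I swung the flap to about 63° by its yellow tab, then pushed it past upright with the shut fingers.
- I drew the amber filter plate out of the +y slot and carried it over the light pad.

**Last checks:**

| Check | Reading |
|---|---|
| Flap angle | about 96–97° (about 1.68 rad) |
| Blank | seated; its top read z 0.086 m against 0.083 m expected, within depth noise |
| Filter plate position | upright; gripper within about 1 mm of the measured pad centre |
| Filter plate lower edge | z about 0.15 m, roughly 14 cm above the pad |
| Grip | opening steady at 8.9 mm |
| Bystanders | none looked moved or tipped in the last pictures; I judged this by eye and did not measure it |

**Disagreement:** the scene and top cameras differ by about 7 mm in y, and the wrist camera reads in between. I used the wrist camera for all grasps and for placing the cover. For the pad centre I used close to its values. The difference is well inside the tolerances.

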